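# Change the solder reel from behind the bottles

## Task

The solder reel on the spindle stand has run out: take the empty reel off and put it in the cardboard box. The new full reel is in the black supply bin behind a bottle and a spray can; first clear both of these out of the way so that they stand upright in the steel drip tray, then fetch the full reel and seat it fully down over the spindle. Finally put the bottle and the can back upright in the bin, each on the same spot where it stood at the start, and do not disturb the circuit board or the tip cleaner.

Things in the scene. Friction and masses are not known exactly. Their poses are not given: they have to be found in the camera images.
- bottle: white solvent bottle with a paper label and a narrow grey screw cap: round body 50 mm across up to 88 mm height, shoulder tapering to a neck, cap 30 mm across from 118 mm up to the top at 143 mm; 0.25 kg. Origin: centre of its underside, z up. Stands in the front (robot-side) row of the supply bin at the start, left or right; easiest gripped by the cap from above
- spray_can: contact-cleaner spray can: straight bare-metal body with a paper label, 48 mm across up to 104 mm height, short shoulder, wide nearly straight white cap 43 mm across (41 at the top) from 110 mm up to the top at 148 mm; 0.28 kg. Origin: centre of its underside, z up. Stands beside the bottle in the front row of the supply bin, about 64 mm from it centre to centre; grip it by the cap from above
- full_reel: full solder reel: round, 62 mm across, 48 mm high, wound with bright solder almost to the edge of its grey flanges, with a 22 mm through-hole along its axis; 0.4 kg. Stands on end in the rear row of the supply bin, 3 to 17 mm behind the bottle and the can, edge to edge. Origin: centre of its underside, z up along the hole
- empty_reel: empty solder reel: two grey plastic flanges 62 mm across and 5 mm thick, joined by a bare core 29 mm across, 48 mm high overall, 22 mm through-hole; 0.06 kg. On the spindle of the reel stand at the start. Origin: centre of its underside, z up along the hole; it can be gripped across its upper flange
- supply_bin: supply bin, fixed: black plastic picking bin, outside 160 mm (its x, front to back) by 180 mm (its y), walls and floor 4 mm thick; front lip (-x side) 22 mm high, sides 30 mm high in front, 60 mm at the rear, back wall 60 mm. Origin: centre of its underside. Front row near x = -38 mm, y = +32 and -32 mm; full reel near x = +20 mm, y = 0, all standing on its floor
- drip_tray: steel drip tray, fixed: shallow rectangular tray, outside 130 mm (its x) by 200 mm (its y), walls 14 mm high and 3 mm thick, floor 3 mm thick. Empty at the start, with room for two bottles side by side along its y. Origin: centre of its underside
- empties_box: cardboard box for empty reels, fixed: open-topped, 150 x 150 mm outside, 65 mm high, walls and floor 4 mm thick (two short flaps slope down outside its x sides). Empty at the start. Origin: centre of its underside
- reel_stand: reel stand, fixed: grey round foot 88 mm across (92 mm rubber edge), 8 mm thick, with an upright steel spindle 9 mm across in its centre whose domed tip is 78 mm above the bench. A reel slides over the spindle and rests on the foot, its underside 8 mm above the bench. Origin: centre of the foot's underside, on the spindle's axis
- circuit_board: green circuit board with parts on it, 120 x 85 mm, up to 16 mm high, lying on the bench to one side of the supply bin; leave it alone. Origin: centre of its underside
- tip_cleaner: tip cleaner: round black pot 72 mm across and about 46 mm high with brass wool in its mouth, on the bench to one side of the supply bin; leave it alone. Origin: centre of its underside
There are look-alikes about, which are no part of the job. What is shaped like the full_reel but orange or purple is not meant.

How it is judged:
By the outcome, as a careful person would: the job done as asked, in the order asked, and still so for the second after the job is handed in, with the robot touching nothing.
It also fails if it takes over 144 s, if anything falls off the work surface, if the arm or the gripper's body presses on something with over 40 N, if the wrist force passes 120 N, or if a joint passes its speed limit or range.

## Robot

A 6-joint arm with a two-finger parallel gripper is mounted at the origin on the work surface. World frame = base frame: x ahead of the robot, y to its left, z up, the work surface at z = 0. Lengths are in mm, angles in rad, forces in N, time in s.
With the tool pointing down it reaches from about 325 to 900 mm from the base axis. Payload 6.1 kg.
Tool frame: the origin (TCP) lies between the finger pads; the fingertips stand 19 mm ahead of it and the grasp point (between the pads) is the TCP; z points along the fingers, y is the direction in which the jaws open and shut (so a half turn about z gives the same grasp; the last joint's range is limited). The gripper opens to 87 mm and grips with 3 to 60 N. Pads are 19 mm wide; open, the fingers measure 117 mm over their backs; the gripper's body (75 mm by 190 mm) begins 51 mm behind the grasp point.
Start: joints at [1.041, 0.22, 1.526, -0, 1.395, -0.126], TCP at [245.57, 574.727, 241.538] pointing down, gripper open.
Joint ranges: [-2.98, 2.98], [-0.91, 2.08], [0.09, 2.57], [-1.24, 4.39], [0.2, 2.65], [-2.68, 2.68]. Speed limits (rad/s): [2.57, 2.57, 3.01, 3.14, 3.14, 3.14].

## Interface

Orientations are given as a unit quaternion [x, y, z, w].
In Python, from station import ctrl, capture, search_frame gives the robot as it stands.
- The arm moves only by the tool apply_moves, never from a script. Its argument "moves" is a list of rows, each a list of 2 entries, a list of its own where there are three numbers: the shift along the tool's x, y, z in units of 40 mm (1.0 is 40 mm), then the turn, a rotation vector about the tool's x, y, z in units of 5 degrees (1.0 is 5 degrees). In form: [[[dx, dy, dz], [rx, ry, rz]], ...]. A call has 1 to 20 rows; each row shifts and turns the commanded pose from where the row before left it, along the tool's axes as they then stand; what a row does not reach is not made up. A row lasts 1/12 s, in which the tool goes at most 41.7 mm and 7.16 degrees, less where a joint would pass 70% of its speed; a pose out of reach is approached as far as the arm can. A call is refused whole if a number of a shift passes 1 or a number of a turn 1, either way. A call with a gripper value outside its range is refused whole. "hand" is the closure, from 0 (fully open) to 1 (shut), set as the call begins (left out, the last holds). The fingers move at their own pace and stop on an object; "squeeze" is the grip in N (left out, the last holds). Time passes only in rows, so rows that do not move let the fingers close. It gives the time, the measured TCP pose, the force and the opening at its end, in the units of the state.
- ctrl.observe(): the state, without advancing time (a new reading comes with each control period).
- capture(name): name is "side" or "top" or "wrist"; returns a dict with "color" (420x560x3 uint8, red, green, blue), "depth" (420x560 float32, mm along the optical axis (not along the pixel's ray), 0 where there is no reading), "fx", "fy", "cx", "cy" (pixels), "dist_coeffs" ([k1, k2, p1, p2, k3] as OpenCV has them; the pictures are not rectified), "position" and "rotation" of the camera in the world. Camera axes: x right, y down, z forward; pixel columns grow to the right and rows downward; lengths in mm; the calibration is good to about 2 mm. A picture is of the moment at which its call begins.
- ctrl.hand_in(): hands the job in, once; it reports no verdict.
Trained networks look in a picture, given as the dict that the camera call returned (one of the last four; its "shot" number tells which), for a name from the list of things; names that differ only in an ending like _2 or _b are one class to them, and where a whole thing is asked for, a point or a joint stands for the part that bears it (a point fixed in the world has none). Each returns a list of dicts, best first, with "conf" (0 to 1); they miss things now and then, are a little off and sometimes report something else, mostly with a low value. They report only what shows in the picture. A call takes as long as a camera call. They do not tell look-alikes from the thing itself.
- search_frame(picture, target): "at" ([x, y, z] in mm, in world coordinates, good to about 4 mm: the middle of the surface that is visible of it).
The state is a dict: "clock": time; "q": joint angles; "qd": joint speeds; "tau": joint torques, N m; "eef_pos": TCP position; "tcp_rot": TCP orientation; "force": force on the tool from outside, world axes, zero at the start; "moment": the same for the moment, N m; "gripper_width": opening from 0.0 (shut) to 1.0 (fully open).
Only numpy, scipy, OpenCV 4.12 (cv2) and the standard library are available. Lean on these libraries where they do the work, as an engineer would, in place of code of your own. Each camera call takes 0.05 s, during which the arm holds its last target. There are 200 camera calls.

## Working session

There is one attempt and no reset: what is moved stays moved. The work goes in short steps, Python scripts to look and compute and a tool call to move; the robot and the scene stay as the last step left them, time stands still between calls to the robot, and variables do not carry over. Pictures are saved under pics/ and viewed, about 12 in all and at most 16, crops included, and the job is handed in when it is done.

Besides the shell and the picture viewer there is one more tool, called after "Emit:" by a JSON object that holds its "name" and its "arguments". apply_moves: Moves the arm, as the interface text tells. Its arguments: {"type":"object","properties":{"moves":{"type":"array"},"hand":{"type":"number"},"squeeze":{"type":"number"}},"required":["moves"]}

```bash
ls; mkdir -p pics; cat > h.py <<'E'
import numpy as np, cv2, json
from station import ctrl, capture, search_frame
def cloud(p):
    h,w=p["depth"].shape
    K=np.array([[p["fx"],0,p["cx"]],[0,p["fy"],p["cy"]],[0,0,1]])
    u,v=np.meshgrid(np.arange(w),np.arange(h))
    n=cv2.undistortPoints(np.stack([u,v],-1).reshape(-1,1,2).astype(np.float64),K,np.array(p["dist_coeffs"])).reshape(h,w,2)
    d=p["depth"].astype(float)
    X=np.dstack([n[...,0]*d,n[...,1]*d,d])
    W=X@np.array(p["rotation"]).T+np.array(p["position"])
    W[d==0]=np.nan
    return W
def save(p,n): cv2.imwrite(f"pics/{n}.png",p["color"][...,::-1])
E
python3 - <<'E'
from h import *
import pickle
print(ctrl.observe())
P={}
for n in ["top","side"]:
    p=capture(n); P[n]=p; save(p,n+"0"); print(n,p["position"],np.array(p["rotation"]).round(3).tolist())
    for t in ["bottle","spray_can","full_reel","empty_reel","supply_bin","drip_tray","empties_box","reel_stand","circuit_board","tip_cleaner"]:
        print(t,[(np.round(r["at"]).tolist(),round(r["conf"],2)) for r in search_frame(p,t)[:3]])
pickle.dump(P,open("p0.pkl","wb"))
E
```

```text
pics
{'clock': 0.0, 'q': array([ 1.04089289e+00,  2.21230997e-01,  1.52757884e+00, -3.27048889e-05,
        1.39469989e+00, -1.26117110e-01]), 'qd': array([-5.19205656e-06, -1.01348666e-03, -1.92807323e-04, -2.40826025e-03,
       -7.44106084e-04,  1.06670676e-03]), 'tau': array([-5.08349385e-04, -4.94612110e+01, -3.87377572e+01,  6.99734408e-02,
        5.72423986e-02, -1.43739626e-04]), 'eef_pos': array([245.29632042, 574.23075644, 240.45128102]), 'tcp_rot': array([ 2.00521488e-01,  9.79688835e-01, -9.12618996e-04, -2.93563846e-04]), 'force': array([ 0.89757499,  0.24914171, -0.17975169]), 'moment': array([ 0.00061895, -0.01779522,  0.02473143]), 'gripper_width': 1.0028123137553633}
top [ 434.2713803     5.52591206 1012.04099824] [-0.702, 0.707, -0.06, 0.061]
bottle [([599.0, 5.0, 105.0], 0.68)]
spray_can [([595.0, 63.0, 152.0], 0.79)]
full_reel [([662.0, 42.0, 49.0], 0.88), ([612.0, -139.0, 50.0], 0.7), ([786.0, -1.0, 46.0], 0.63)]
empty_reel [([464.0, -334.0, 56.0], 0.63), ([596.0, 6.0, 107.0], 0.25)]
supply_bin [([663.0, 32.0, 9.0], 0.77), ([463.0, -322.0, 6.0], 0.35)]
drip_tray [([463.0, 334.0, 4.0], 0.86)]
empties_box [([434.0, 30.0, 1.0], 0.78)]
reel_stand [([464.0, -322.0, 10.0], 0.72)]
circuit_board [([664.0, 268.0, 2.0], 0.7)]
tip_cleaner [([672.0, -265.0, 42.0], 0.62)]
side [ 243.18291862 -854.14401183  659.67300849] [0.866, -0.16, 0.094, -0.465]
bottle []
spray_can [([587.0, 50.0, 106.0], 0.95)]
full_reel [([786.0, -18.0, 38.0], 0.91), ([606.0, -160.0, 41.0], 0.86), ([663.0, 20.0, 45.0], 0.72)]
empty_reel [([461.0, -353.0, 57.0], 0.79)]
supply_bin [([670.0, -9.0, 26.0], 0.65)]
drip_tray [([464.0, 326.0, -0.0], 0.71)]
empties_box [([437.0, 50.0, 31.0], 0.64)]
reel_stand [([458.0, -362.0, 13.0], 0.6)]
circuit_board [([628.0, 263.0, 0.0], 0.55)]
tip_cleaner [([671.0, -288.0, 38.0], 0.88)]
```

View pics/top0.png

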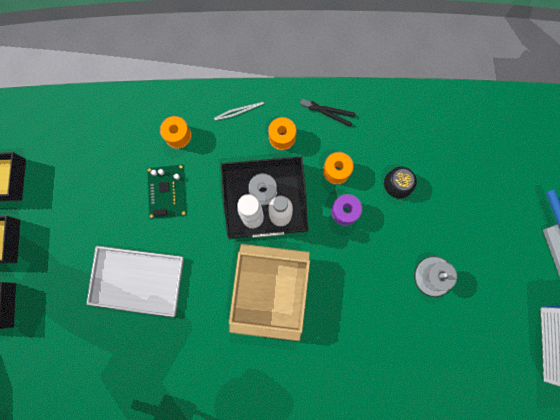

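View pics/side0.png

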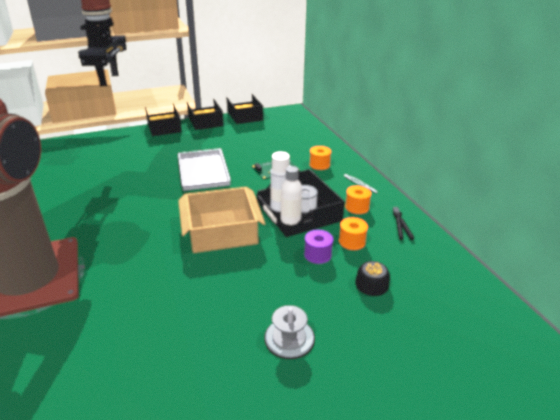

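```bash
python3 - <<'E'
from h import *
import pickle
P=pickle.load(open("p0.pkl","rb"))
W=cloud(P["top"]); print(P["top"]["fx"])
def sel(c,r,z0,z1):
    m=(np.hypot(W[...,0]-c[0],W[...,1]-c[1])<r)&(W[...,2]>z0)&(W[...,2]<z1)
    return W[m]
for n,c,r,z0,z1 in [("can",(595,63),35,138,160),("bottle",(595,3),35,130,160),("full",(662,42),45,42,58),("empty",(464,-334),50,50,62),("spindle",(464,-334),50,70,90),("foot",(464,-334),60,4,14),("tray",(463,334),150,8,25),("box",(434,40),130,55,75),("bin",(640,30),150,45,70),("binfront",(570,30),110,16,36)]:
    q=sel(c,r,z0,z1); 
    if len(q)<3: print(n,len(q)); continue
    xy=q[:,:2].astype(np.float32); cc,rr=cv2.minEnclosingCircle(xy); R=cv2.minAreaRect(xy)
    print(n,len(q),"z",np.median(q[:,2]).round(1),"mean",q[:,:2].mean(0).round(1),"circ",np.round(cc,1),round(rr,1),"rect",np.round(R[0],1),np.round(R[1],1),round(R[2],1))
E
```

```text
Traceback (most recent call last):
  File "h.py", line 10, in cloud
    W=X@np.array(p["rotation"]).T+np.array(p["position"])
      ~^~~~~~~~~~~~~~~~~~~~~~~~~~
ValueError: matmul: Input operand 1 has a mismatch in its core dimension 0, with gufunc signature (n?,k),(k,m?)->(n?,m?) (size 4 is different from 3)
```

```bash
sed -i 's/W=X@np.array(p\["rotation"\]).T/W=X@R_.from_quat(p["rotation"]).as_matrix().T/; 1a from scipy.spatial.transform import Rotation as R_' h.py
cat > m.py <<'E'
from h import *
import pickle
P=pickle.load(open("p0.pkl","rb"))
W=cloud(P["top"]); print(P["top"]["fx"])
def sel(c,r,z0,z1):
    m=(np.hypot(W[...,0]-c[0],W[...,1]-c[1])<r)&(W[...,2]>z0)&(W[...,2]<z1)
    return W[m]
for n,c,r,z0,z1 in [("can",(595,63),35,138,160),("bottle",(595,3),35,130,160),("full",(662,42),45,42,58),("empty",(464,-334),50,50,62),("spindle",(464,-334),50,70,90),("foot",(464,-334),60,4,14),("tray",(463,334),150,8,25),("box",(434,40),130,55,75),("bin",(640,30),150,45,70),("binfront",(570,30),110,16,36)]:
    q=sel(c,r,z0,z1); 
    if len(q)<3: print(n,len(q)); continue
    xy=q[:,:2].astype(np.float32); cc,rr=cv2.minEnclosingCircle(xy); R=cv2.minAreaRect(xy)
    print(n,len(q),"z",np.median(q[:,2]).round(1),"mean",q[:,:2].mean(0).round(1),"circ",np.round(cc,1),round(rr,1),"rect",np.round(R[0],1),np.round(R[1],1),round(R[2],1))
E
python3 m.py
```

```text
451.6196664840806
can 365 z 152.3 mean [600.5  66.3] circ [601.5  66.7] 20.7 rect [601.6  66.6] [39.2 41.1] 90.0
bottle 191 z 146.9 mean [604.5   4.1] circ [605.7   4.5] 14.7 rect [605.5   4.2] [28.1 28.7] 20.0
full 537 z 52.4 mean [660.   42.1] circ [660.2  42.9] 31.2 rect [660.8  41.8] [60.3 59.9] 51.8
empty 553 z 56.3 mean [ 462.4 -342.3] circ [ 462.5 -342.7] 31.3 rect [ 462.7 -341.1] [59.2 60.3] 84.7
spindle 19 z 75.8 mean [ 465. -340.] circ [ 465.  -340.9] 4.7 rect [ 465.  -340.9] [9.2 6.5] 86.5
foot 586 z 8.4 mean [ 464.4 -325.2] circ [ 464.  -334.4] 59.5 rect [ 460.7 -337. ] [111.9 103.5] 88.0
tray 750 z 16.2 mean [458.9 335.1] circ [479.7 327.7] 132.1 rect [501.1 325.4] [203.7 218.4] 82.7
box 1476 z 63.7 mean [435.   29.1] circ [434.   29.4] 113.9 rect [435.   28.2] [151.  182.8] 82.7
bin 2066 z 54.5 mean [631.1  28.1] circ [639.9  29.7] 149.8 rect [643.8   6.4] [292.5 245. ] 5.4
binfront 471 z 23.4 mean [575.4  34.5] circ [569.7  30.3] 109.7 rect [580.2  33.8] [184.1 180.7] 5.6
```

Emit:
{"name": "apply_moves", "arguments": {"moves": [[[0, 0, 0], [0, 0, 1]], [[0, 0, 0], [0, 0, 1]], [[0, 0, 0], [0, 0, 1]], [[0, 0, 0], [0, 0, 1]], [[0, 0, 0], [0, 0, 1]], [[0, 0, 0], [0, 0, 1]], [[0, 0, 0], [0, 0, 1]], [[0, 0, 0], [0, 0, 1]], [[0, 0, 0], [0, 0, 1]], [[0, 0, 0], [0, 0, 1]], [[0, 0, 0], [0, 0, 1]], [[0, 0, 0], [0, 0, 1]], [[0, 0, 0], [0, 0, 1]], [[0, 0, 0], [0, 0, 0.38]], [[-0.95, 0.23, 0], [0, 0, 0]], [[-0.95, 0.23, 0], [0, 0, 0]], [[-0.95, 0.23, 0], [0, 0, 0]], [[-0.95, 0.23, 0], [0, 0, 0]], [[-0.95, 0.23, 0], [0, 0, 0]], [[-0.95, 0.23, 0], [0, 0, 0]]], "hand": 0, "squeeze": 15}}

```text
clock: 2.77
eef_pos: [300.6, 345.1, 241.6]
tcp_rot: [0.707, 0.707, 0.0, 0.0]
force: [1.0, -0.3, -0.0]
gripper_width: 1.0
```

Emit:
{"name": "apply_moves", "arguments": {"moves": [[[-0.95, 0.23, 0], [0, 0, 0]], [[-0.95, 0.23, 0], [0, 0, 0]], [[-0.95, 0.23, 0], [0, 0, 0]], [[-0.95, 0.23, 0], [0, 0, 0]], [[-0.95, 0.23, 0], [0, 0, 0]], [[-0.95, 0.23, 0], [0, 0, 0]], [[-0.95, 0.23, 0], [0, 0, 0]], [[-0.95, 0.23, 0], [0, 0, 0]], [[-0.95, 0.23, 0], [0, 0, 0]], [[-0.95, 0.23, 0], [0, 0, 0]], [[-0.95, 0.23, 0], [0, 0, 0]], [[-0.95, 0.23, 0], [0, 0, 0]], [[-0.95, 0.23, 0], [0, 0, 0]], [[-0.95, 0.23, 0], [0, 0, 0]], [[-0.95, 0.23, 0], [0, 0, 0]], [[-0.95, 0.23, 0], [0, 0, 0]], [[-0.95, 0.23, 0], [0, 0, 0]], [[-0.95, 0.23, 0], [0, 0, 0]], [[0, 0, 0], [0, 0, 0]]]}}

```text
clock: 4.35
eef_pos: [465.9, -343.5, 240.3]
tcp_rot: [0.709, 0.705, -0.001, 0.0]
force: [-0.5, 1.1, 0.4]
gripper_width: 0.996
```

```bash
cat >> h.py <<'E'
def st():
    s=ctrl.observe(); R=R_.from_quat(s["tcp_rot"]).as_matrix()
    print("t",round(s["clock"],2),"pos",s["eef_pos"].round(1),"yaw(y)",np.degrees(np.arctan2(R[1,1],R[0,1])).round(2),"tilt",np.degrees(np.arccos(-R[2,2])).round(2),"F",s["force"].round(1),"w",round(s["gripper_width"]*87,1)); return s
def circ(W,c,r,z0,z1):
    m=(np.hypot(W[...,0]-c[0],W[...,1]-c[1])<r)&(W[...,2]>z0)&(W[...,2]<z1); q=W[m]
    if len(q)<5: print("few",len(q)); return
    cc,rr=cv2.minEnclosingCircle(q[:,:2].astype(np.float32))
    lo,hi=np.percentile(q[:,:2],[1,99],axis=0)
    print(len(q),"z",np.median(q[:,2]).round(1),"mean",q[:,:2].mean(0).round(1),"circ",np.round(cc,1),round(rr,1),"mid",((lo+hi)/2).round(1),"ext",(hi-lo).round(1))
E
python3 - <<'E'
from h import *
st(); p=capture("wrist"); save(p,"w1"); W=cloud(p)
circ(W,(462,-342),45,50,62); circ(W,(464,-341),15,66,90); circ(W,(464,-341),60,5,11)
E
```

```text
t 4.35 pos [ 465.9 -343.5  240.3] yaw(y) -0.27 tilt 0.12 F [-0.5  1.1  0.4] w 86.6
2836 z 55.0 mean [ 463.3 -340.3] circ [ 463.3 -341.4] 30.9 mid [ 463.5 -340.9] ext [57.7 57.1]
95 z 75.8 mean [ 464.7 -339.2] circ [ 464.6 -340. ] 4.5 mid [ 464.6 -339.7] ext [8.1 7.8]
1793 z 7.1 mean [ 468.  -322.8] circ [ 464.7 -340.1] 43.7 mid [ 464.8 -332.8] ext [83.7 69.5]
```

View pics/w1.png

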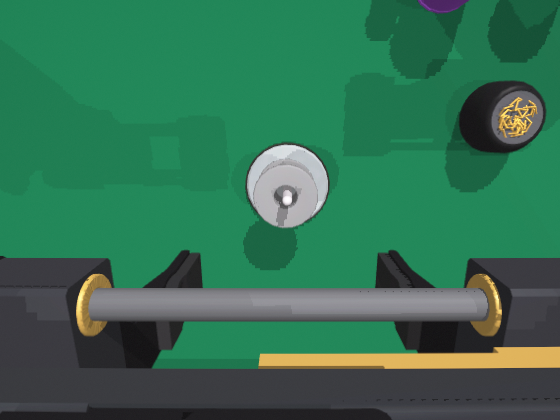

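Emit:
{"name": "apply_moves", "arguments": {"moves": [[[0.06, -0.05, 1], [0, 0, 0]], [[0, 0, 1], [0, 0, 0]], [[0, 0, 1], [0, 0, 0]], [[0, 0, 1], [0, 0, 0]], [[0, 0, 0.8], [0, 0, 0]], [[0, 0, 0], [0, 0, 0]], [[0, 0, 0], [0, 0, 0]], [[0, 0, 0], [0, 0, 0]]]}}

```text
clock: 5.07
eef_pos: [465.0, -335.5, 51.9]
tcp_rot: [0.707, 0.707, 0.0, 0.001]
force: [-0.1, -0.0, 0.2]
gripper_width: 1.0
```

Emit:
{"name": "apply_moves", "arguments": {"moves": [[[0, 0, 0], [0, 0, 0]], [[0, 0, 0], [0, 0, 0]], [[0, 0, 0], [0, 0, 0]], [[0, 0, 0], [0, 0, 0]], [[0, 0, 0], [0, 0, 0]], [[0, 0, 0], [0, 0, 0]], [[0, 0, 0], [0, 0, 0]], [[0, 0, 0], [0, 0, 0]]], "hand": 1, "squeeze": 12}}

```text
clock: 5.73
eef_pos: [464.1, -335.4, 50.4]
tcp_rot: [0.707, 0.707, -0.0, 0.0]
force: [-0.1, 0.4, 5.2]
gripper_width: 0.697
```

Emit:
{"name": "apply_moves", "arguments": {"moves": [[[0, 0, -0.25], [0, 0, 0]], [[0, 0, -0.5], [0, 0, 0]], [[0, 0, -1], [0, 0, 0]], [[0, 0, -1], [0, 0, 0]], [[0, 0, -0.75], [0, 0, 0]], [[0, 0, 0], [0, 0, 0]], [[0, 0, 0], [0, 0, 0]]]}}

```text
clock: 6.32
eef_pos: [465.0, -336.1, 192.6]
tcp_rot: [0.707, 0.707, 0.0, 0.003]
force: [-0.5, -0.2, -1.4]
gripper_width: 0.702
```

```bash
python3 - <<'E'
from h import *
s=st(); p=capture("wrist"); save(p,"w2")
E
```

```text
t 6.32 pos [ 465.  -336.1  192.6] yaw(y) -0.03 tilt 0.31 F [-0.5 -0.2 -1.4] w 61.1
```

View pics/w2.png

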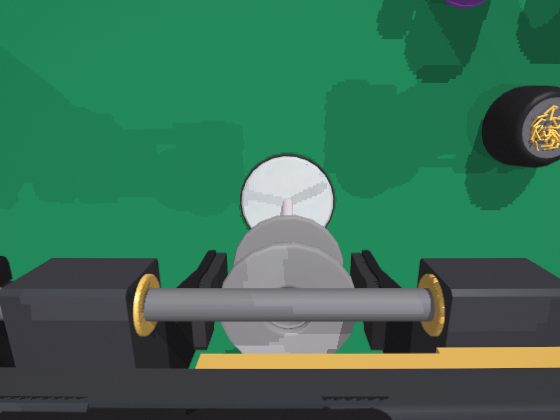

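Emit:
{"name": "apply_moves", "arguments": {"moves": [[[0.5, -0.04, 0], [0, 0, 0]], [[0.92, -0.07, 0], [0, 0, 0]], [[0.92, -0.07, 0], [0, 0, 0]], [[0.92, -0.07, 0], [0, 0, 0]], [[0.92, -0.07, 0], [0, 0, 0]], [[0.92, -0.07, 0], [0, 0, 0]], [[0.92, -0.07, 0], [0, 0, 0]], [[0.92, -0.07, 0], [0, 0, 0]], [[0.92, -0.07, 0], [0, 0, 0]], [[0.92, -0.07, 0], [0, 0, 0]], [[0.47, -0.04, 0], [0, 0, 0]], [[0, 0, 0], [0, 0, 0]], [[0, 0, 1], [0, 0, 0]], [[0, 0, 1], [0, 0, 0]], [[0, 0, 0.8], [0, 0, 0]], [[0, 0, 0.45], [0, 0, 0]], [[0, 0, 0.2], [0, 0, 0]], [[0, 0, 0], [0, 0, 0]], [[0, 0, 0], [0, 0, 0]]]}}

```text
clock: 7.95
eef_pos: [435.4, 34.6, 51.4]
tcp_rot: [0.707, 0.707, -0.0, -0.0]
force: [0.3, 0.9, -0.2]
gripper_width: 0.7
```

Emit:
{"name": "apply_moves", "arguments": {"moves": [[[0, 0, 0], [0, 0, 0]], [[0, 0, 0], [0, 0, 0]], [[0, 0, 0], [0, 0, 0]], [[0, 0, 0], [0, 0, 0]], [[0, 0, 0], [0, 0, 0]], [[0, 0, 0], [0, 0, 0]], [[0, 0, -1], [0, 0, 0]], [[0, 0, -1], [0, 0, 0]], [[0, 0, -1], [0, 0, 0]], [[0, 0, -1], [0, 0, 0]], [[0, 0, -1], [0, 0, 0]], [[0.16, 0.83, 0], [0, 0, 0]], [[0.16, 0.83, 0], [0, 0, 0]], [[0.16, 0.83, 0], [0, 0, 0]], [[0.16, 0.83, 0], [0, 0, 0]], [[0.16, 0.83, 0], [0, 0, 0]], [[0, 0, 0], [0, 0, 0]], [[0, 0, 0], [0, 0, 0]], [[0, 0, 0], [0, 0, 0]]], "hand": 0}}

```text
clock: 9.53
eef_pos: [600.9, 66.9, 250.9]
tcp_rot: [0.707, 0.707, -0.001, -0.001]
force: [-0.2, 0.3, 0.5]
gripper_width: 0.997
```

```bash
cat > m2.py <<'E'
from h import *
s=st(); p=capture("wrist"); save(p,"w3"); W=cloud(p)
print("can");circ(W,(601,66),32,143,160);print("bottle"); circ(W,(605,4),28,138,155); print("full");circ(W,(660,42),42,46,58)
p=capture("top"); save(p,"t3"); W=cloud(p)
print("empty");circ(W,(435,29),60,44,56); 
# tray + bin rims
m=(np.abs(W[...,0]-465)<95)&(np.abs(W[...,1]-332)<130)&(W[...,2]>9)&(W[...,2]<18)
print("tray",cv2.minAreaRect(W[m][:,:2].astype(np.float32)))
m=(np.abs(W[...,0]-640)<90)&(np.abs(W[...,1]-30)<110)&(W[...,2]>8)&(W[...,2]<64)
print("bin",cv2.minAreaRect(W[m][:,:2].astype(np.float32)))
E
python3 m2.py
```

```text
t 9.53 pos [600.9  66.9 250.9] yaw(y) -0.03 tilt 0.1 F [-0.2  0.3  0.5] w 86.7
can
2489 z 151.1 mean [603.1  69.8] circ [602.9  68.5] 20.7 mid [603.3  69.2] ext [37.9 38.4]
bottle
230 z 144.3 mean [607.1  17.8] circ [607.1  12.4] 12.6 mid [607.1  16.7] ext [23.   7.2]
full
2462 z 51.1 mean [661.3  45.5] circ [657.   39.8] 37.3 mid [661.4  44.9] ext [57.  57.7]
empty
180 z 52.3 mean [436.1   7.5] circ [437.5  14.2] 28.2 mid [437.3   6.9] ext [52.8 19.1]
tray ((459.4568176269531, 330.4604187011719), (204.94921875, 133.3713836669922), 83.18328094482422)
bin ((644.7991333007812, -16.03656768798828), (162.6756591796875, 71.42926025390625), 4.199963092803955)
```

View pics/w3.png

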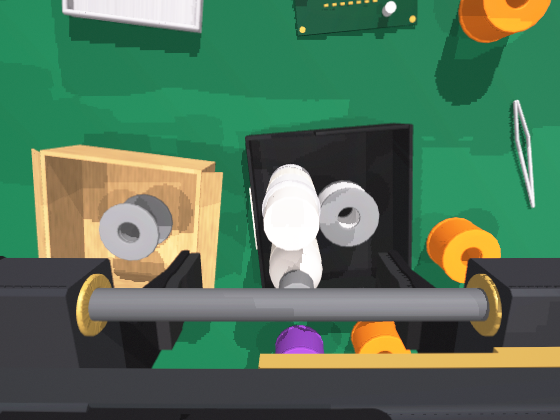

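View pics/t3.png

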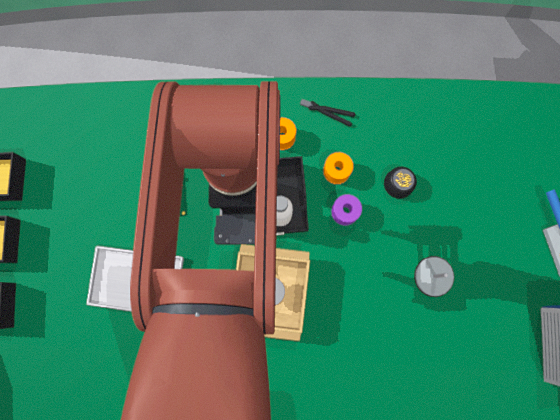

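Emit:
{"name": "apply_moves", "arguments": {"moves": [[[0.02, 0, 1], [0, 0, 0]], [[0, 0, 1], [0, 0, 0]], [[0, 0, 0.85], [0, 0, 0]], [[0, 0, 0], [0, 0, 0]], [[0, 0, 0], [0, 0, 0]], [[0, 0, 0], [0, 0, 0]]]}}

```text
clock: 10.13
eef_pos: [602.7, 67.6, 140.5]
tcp_rot: [0.707, 0.707, 0.001, 0.001]
force: [0.0, 0.3, 1.0]
gripper_width: 0.999
```

Emit:
{"name": "apply_moves", "arguments": {"moves": [[[0, 0, 0], [0, 0, 0]], [[0, 0, 0], [0, 0, 0]], [[0, 0, 0], [0, 0, 0]], [[0, 0, 0], [0, 0, 0]], [[0, 0, 0], [0, 0, 0]], [[0, 0, 0], [0, 0, 0]], [[0, 0, 0], [0, 0, 0]], [[0, 0, 0], [0, 0, 0]], [[0, 0, 0], [0, 0, 0]], [[0, 0, 0], [0, 0, 0]], [[0, 0, 0], [0, 0, 0]]], "hand": 1, "squeeze": 25}}

```text
clock: 11.05
eef_pos: [601.7, 67.7, 137.5]
tcp_rot: [0.707, 0.707, 0.0, 0.0]
force: [0.9, 0.6, -1.1]
gripper_width: 0.48
```

Emit:
{"name": "apply_moves", "arguments": {"moves": [[[0, 0, -0.4], [0, 0, 0]], [[0, 0, -0.8], [0, 0, 0]], [[0, 0, -1], [0, 0, 0]], [[0, 0, -0.8], [0, 0, 0]], [[0.25, -0.11, 0], [0, 0, 0]], [[0.5, -0.22, 0], [0, 0, 0]], [[0.85, -0.38, 0], [0, 0, 0]], [[0.85, -0.38, 0], [0, 0, 0]], [[0.85, -0.38, 0], [0, 0, 0]], [[0.85, -0.38, 0], [0, 0, 0]], [[0.85, -0.38, 0], [0, 0, 0]], [[0.85, -0.38, 0], [0, 0, 0]], [[0.85, -0.38, 0], [0, 0, 0]], [[0.5, -0.22, 0], [0, 0, 0]], [[0.3, -0.13, 0], [0, 0, 0]], [[0.15, -0.06, 0], [0, 0, 0]], [[0, 0, 0], [0, 0, 0]], [[0, 0, 0], [0, 0, 0]], [[0, 0, 0], [0, 0, 0]]]}}

```text
clock: 12.63
eef_pos: [466.6, 372.4, 257.2]
tcp_rot: [0.708, 0.706, -0.0, 0.0]
force: [-0.7, -0.2, -3.9]
gripper_width: 0.476
```

```bash
cat > m3.py <<'E'
from h import *
import sys
s=st(); p=capture("top"); save(p,sys.argv[1]); 
E
python3 m3.py t4; python3 - <<'E'
import cv2,sys
sys.path.insert(0,'.')
from h import *
p=capture("side"); save(p,"s4"); 
a=cv2.imread("pics/t4.png"); b=cv2.imread("pics/s4.png")
cv2.imwrite("pics/c4.png",np.hstack([cv2.resize(a[200:350,60:260],(400,300)),cv2.resize(b[90:240,130:330],(400,300))]))
E
```

```text
t 12.63 pos [466.6 372.4 257.2] yaw(y) -0.13 tilt 0.06 F [-0.7 -0.2 -3.9] w 41.4
```

View pics/c4.png

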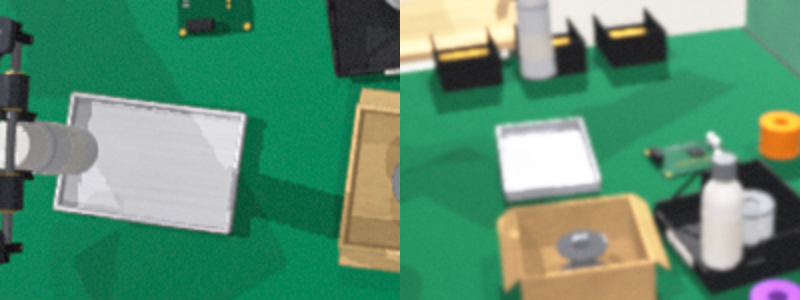

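Emit:
{"name": "apply_moves", "arguments": {"moves": [[[0, 0, 0.5], [0, 0, 0]], [[0, 0, 1], [0, 0, 0]], [[0, 0, 0.9], [0, 0, 0]], [[0, 0, 0.35], [0, 0, 0]], [[0, 0, 0.15], [0, 0, 0]], [[0, 0, 0.1], [0, 0, 0]], [[0, 0, 0], [0, 0, 0]], [[0, 0, 0], [0, 0, 0]], [[0, 0, 0], [0, 0, 0]], [[0, 0, 0], [0, 0, 0]]]}}

```text
clock: 13.57
eef_pos: [466.9, 374.4, 139.4]
tcp_rot: [0.707, 0.707, 0.002, 0.0]
force: [0.0, -0.3, -3.2]
gripper_width: 0.475
```

Emit:
{"name": "apply_moves", "arguments": {"moves": [[[0, 0, 0.02], [0, 0, 0]], [[0, 0, 0], [0, 0, 0]], [[0, 0, 0], [0, 0, 0]], [[0, 0, 0], [0, 0, 0]], [[0, 0, 0], [0, 0, 0]], [[0, 0, 0], [0, 0, 0]], [[0, 0, 0], [0, 0, 0]], [[0, 0, -0.4], [0, 0, 0]], [[0, 0, -0.6], [0, 0, 0]], [[0, 0, -1], [0, 0, 0]], [[0, 0, -1], [0, 0, 0]], [[0, 0, 0], [0, 0, 0]]], "hand": 0}}

```text
clock: 14.57
eef_pos: [469.4, 376.1, 266.8]
tcp_rot: [0.707, 0.707, 0.007, 0.002]
force: [0.7, 0.9, 1.6]
gripper_width: 0.995
```

Emit:
{"name": "apply_moves", "arguments": {"moves": [[[-0.5, 0.19, 0], [0, 0, 0]], [[-0.9, 0.34, 0], [0, 0, 0]], [[-0.9, 0.34, 0], [0, 0, 0]], [[-0.9, 0.34, 0], [0, 0, 0]], [[-0.9, 0.34, 0], [0, 0, 0]], [[-0.9, 0.34, 0], [0, 0, 0]], [[-0.9, 0.34, 0], [0, 0, 0]], [[-0.9, 0.34, 0], [0, 0, 0]], [[-0.9, 0.34, 0], [0, 0, 0]], [[-0.9, 0.34, 0], [0, 0, 0]], [[-0.6, 0.26, 0], [0, 0, 0]], [[0, 0, 0], [0, 0, 0]], [[0, 0, 0], [0, 0, 0]], [[0, 0, 0], [0, 0, 0]]]}}

```text
clock: 15.73
eef_pos: [605.8, 6.0, 256.4]
tcp_rot: [0.707, 0.707, -0.0, -0.0]
force: [-0.9, 0.3, -0.1]
gripper_width: 0.999
```

```bash
python3 - <<'E'
from h import *
s=st(); p=capture("wrist"); save(p,"w5"); W=cloud(p)
print("bottle"); circ(W,(606,5),28,138,155); print("full");circ(W,(660,43),45,46,58)
p=capture("top"); W=cloud(p); print("can tray");circ(W,(466,374),40,140,160)
E
```

```text
t 15.73 pos [605.8   6.  256.4] yaw(y) -0.06 tilt 0.05 F [-0.9  0.3 -0.1] w 86.9
bottle
1167 z 146.1 mean [607.4   6.9] circ [607.4   5.8] 14.6 mid [607.4   6.4] ext [26.7 26.9]
full
2760 z 51.1 mean [661.   45.2] circ [654.3  40.9] 38.8 mid [660.7  44.9] ext [58.8 57.8]
can tray
372 z 151.4 mean [467.4 371.1] circ [467.  372.6] 21.7 mid [467.2 372.7] ext [40.6 39.3]
```

Emit:
{"name": "apply_moves", "arguments": {"moves": [[[0, 0.01, 1], [0, 0, 0]], [[0, 0, 1], [0, 0, 0]], [[0, 0, 0.7], [0, 0, 0]], [[0, 0, 0.27], [0, 0, 0]], [[0, 0, 0], [0, 0, 0]], [[0, 0, 0], [0, 0, 0]], [[0, 0, 0], [0, 0, 0]]]}}

```text
clock: 16.42
eef_pos: [608.2, 6.0, 140.7]
tcp_rot: [0.707, 0.707, 0.001, 0.002]
force: [-0.1, 0.0, 1.4]
gripper_width: 1.0
```

Emit:
{"name": "apply_moves", "arguments": {"moves": [[[0, 0, 0], [0, 0, 0]], [[0, 0, 0], [0, 0, 0]], [[0, 0, 0], [0, 0, 0]], [[0, 0, 0], [0, 0, 0]], [[0, 0, 0], [0, 0, 0]], [[0, 0, 0], [0, 0, 0]], [[0, 0, 0], [0, 0, 0]], [[0, 0, 0], [0, 0, 0]], [[0, 0, 0], [0, 0, 0]], [[0, 0, 0], [0, 0, 0]], [[0, 0, 0], [0, 0, 0]], [[0, 0, 0], [0, 0, 0]], [[0, 0, 0], [0, 0, 0]]], "hand": 1, "squeeze": 25}}

```text
clock: 17.5
eef_pos: [606.4, 5.7, 137.9]
tcp_rot: [0.707, 0.707, -0.0, -0.0]
force: [0.8, 0.1, -0.7]
gripper_width: 0.332
```

Emit:
{"name": "apply_moves", "arguments": {"moves": [[[0, 0, -0.4], [0, 0, 0]], [[0, 0, -0.8], [0, 0, 0]], [[0, 0, -1], [0, 0, 0]], [[0, 0, -0.8], [0, 0, 0]], [[0.25, -0.13, 0], [0, 0, 0]], [[0.5, -0.27, 0], [0, 0, 0]], [[0.85, -0.455, 0], [0, 0, 0]], [[0.85, -0.455, 0], [0, 0, 0]], [[0.85, -0.455, 0], [0, 0, 0]], [[0.85, -0.455, 0], [0, 0, 0]], [[0.85, -0.455, 0], [0, 0, 0]], [[0.85, -0.455, 0], [0, 0, 0]], [[0.6, -0.32, 0], [0, 0, 0]], [[0.5, -0.27, 0], [0, 0, 0]], [[0.15, -0.08, 0], [0, 0, 0]], [[0, 0, 0], [0, 0, 0]], [[0, 0, 0], [0, 0, 0]], [[0, 0, 0], [0, 0, 0]]]}}

```text
clock: 19.0
eef_pos: [455.0, 288.8, 257.5]
tcp_rot: [0.708, 0.707, -0.0, 0.0]
force: [-0.1, 0.2, -1.9]
gripper_width: 0.331
```

Emit:
{"name": "apply_moves", "arguments": {"moves": [[[0, 0, 0.5], [0, 0, 0]], [[0, 0, 1], [0, 0, 0]], [[0, 0, 0.9], [0, 0, 0]], [[0, 0, 0.35], [0, 0, 0]], [[0, 0, 0.15], [0, 0, 0]], [[0, 0, 0.1], [0, 0, 0]], [[0, 0, 0.02], [0, 0, 0]], [[0, 0, 0], [0, 0, 0]], [[0, 0, 0], [0, 0, 0]], [[0, 0, 0], [0, 0, 0]]]}}

```text
clock: 19.83
eef_pos: [455.6, 290.2, 138.7]
tcp_rot: [0.707, 0.707, 0.001, 0.0]
force: [-0.1, -0.0, -1.7]
gripper_width: 0.329
```

Emit:
{"name": "apply_moves", "arguments": {"moves": [[[0, 0, 0], [0, 0, 0]], [[0, 0, 0], [0, 0, 0]], [[0, 0, 0], [0, 0, 0]], [[0, 0, 0], [0, 0, 0]], [[0, 0, 0], [0, 0, 0]], [[0, 0, 0], [0, 0, 0]], [[0, 0, 0], [0, 0, 0]], [[0, 0, -0.4], [0, 0, 0]], [[0, 0, -0.6], [0, 0, 0]], [[0, 0, -1], [0, 0, 0]], [[0, 0, -1], [0, 0, 0]], [[0, 0, 0], [0, 0, 0]]], "hand": 0}}

```text
clock: 20.83
eef_pos: [458.4, 291.6, 266.6]
tcp_rot: [0.707, 0.707, 0.007, 0.002]
force: [1.6, 1.1, 1.7]
gripper_width: 0.995
```

Emit:
{"name": "apply_moves", "arguments": {"moves": [[[-0.55, 0.46, 0], [0, 0, 0]], [[-0.7, 0.585, 0], [0, 0, 0]], [[-0.7, 0.585, 0], [0, 0, 0]], [[-0.7, 0.585, 0], [0, 0, 0]], [[-0.7, 0.585, 0], [0, 0, 0]], [[-0.7, 0.585, 0], [0, 0, 0]], [[-0.7, 0.585, 0], [0, 0, 0]], [[-0.7, 0.585, 0], [0, 0, 0]], [[-0.7, 0.585, 0], [0, 0, 0]], [[0, 0, 0], [0, 0, 0]], [[0, 0, 0], [0, 0, 0]], [[0, 0, 0], [0, 0, 0]]]}}

```text
clock: 21.83
eef_pos: [659.7, 43.8, 256.5]
tcp_rot: [0.708, 0.707, -0.0, -0.001]
force: [-0.7, 0.6, 0.5]
gripper_width: 0.997
```

```bash
python3 - <<'E'
from h import *
s=st(); print(s["q"].round(2)); p=capture("wrist"); save(p,"w6"); W=cloud(p)
print("full");circ(W,(660,43),38,46,58)
p=capture("top"); save(p,"t6");W=cloud(p); print("can tray");circ(W,(466,374),40,140,160);print("bottle tray");circ(W,(455,290),30,135,160)
p=capture("side"); save(p,"s6")
a=cv2.imread("pics/w6.png"); b=cv2.imread("pics/s6.png")
cv2.imwrite("pics/c6.png",np.hstack([cv2.resize(a,(440,330)),cv2.resize(b[90:240,130:290],(352,330))]))
E
```

```text
t 21.83 pos [659.7  43.8 256.5] yaw(y) -0.07 tilt 0.08 F [-0.7  0.6  0.5] w 86.8
[-0.05  0.3   1.41  0.    1.44 -0.05]
full
2508 z 51.1 mean [661.5  45.5] circ [661.4  44.5] 30.9 mid [661.6  45. ] ext [58.  57.2]
can tray
375 z 151.3 mean [467.3 371.2] circ [467.8 372.9] 21.6 mid [467.2 372.7] ext [40.5 39.7]
bottle tray
181 z 146.2 mean [455.9 287.3] circ [455.8 288.6] 14.2 mid [456.2 288.3] ext [25.1 27.3]
```

View pics/c6.png

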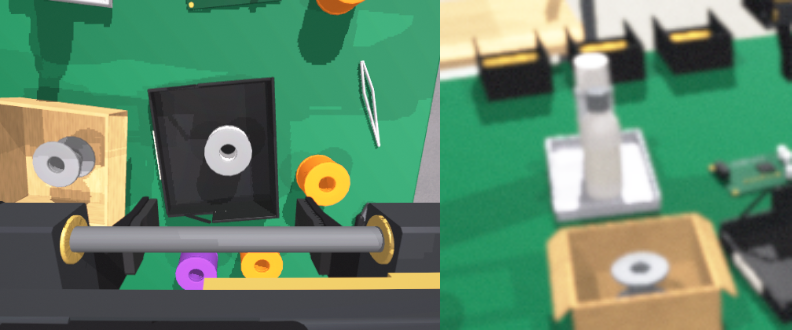

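Emit:
{"name": "apply_moves", "arguments": {"moves": [[[0, 0, 0], [0, 0, 1]], [[0, 0, 0], [0, 0, 1]], [[0, 0, 0], [0, 0, 1]], [[0, 0, 0], [0, 0, 1]], [[0, 0, 0], [0, 0, 1]], [[0, 0, 0], [0, 0, 1]], [[0, 0, 0], [0, 0, 1]], [[0, 0, 0], [0, 0, 1]], [[0, 0, 0], [0, 0, 1]], [[0, 0, 0], [0, 0, 1]], [[0, 0, 0], [0, 0, 1]], [[0, 0, 0], [0, 0, 1]], [[0, 0, 0], [0, 0, 1]], [[0, 0, 0], [0, 0, 1]], [[0, 0, 0], [0, 0, 1]], [[0, 0, 0], [0, 0, 1]], [[0, 0, 0], [0, 0, 1]], [[0, 0, 0], [0, 0, 1]], [[0.02, 0, 0], [0, 0, 0]], [[0, 0, 0], [0, 0, 0]]]}}

```text
clock: 23.65
eef_pos: [660.6, 44.7, 257.6]
tcp_rot: [1.0, 0.002, 0.0, -0.0]
force: [-0.1, -0.3, -0.7]
gripper_width: 1.001
```

Emit:
{"name": "apply_moves", "arguments": {"moves": [[[0, 0, 1], [0, 0, 0]], [[0, 0, 1], [0, 0, 0]], [[0, 0, 1], [0, 0, 0]], [[0, 0, 1], [0, 0, 0]], [[0, 0, 0.5], [0, 0, 0]], [[0, 0, 0], [0, 0, 0]], [[0, 0, 0], [0, 0, 0]], [[0, 0, 0], [0, 0, 0]]]}}

```text
clock: 24.32
eef_pos: [662.4, 43.9, 79.6]
tcp_rot: [1.0, 0.0, 0.002, 0.0]
force: [0.2, -0.2, 0.2]
gripper_width: 1.001
```

Emit:
{"name": "apply_moves", "arguments": {"moves": [[[0, 0, 0.5], [0, 0, 0]], [[0, 0, 0.4], [0, 0, 0]], [[0, 0, 0.18], [0, 0, 0]], [[0, 0, 0], [0, 0, 0]], [[0, 0, 0], [0, 0, 0]], [[0, 0, 0], [0, 0, 0]]]}}

```text
clock: 24.82
eef_pos: [662.4, 43.6, 36.2]
tcp_rot: [1.0, -0.0, 0.002, 0.0]
force: [0.3, -0.3, -0.4]
gripper_width: 1.001
```

Emit:
{"name": "apply_moves", "arguments": {"moves": [[[0, 0, 0], [0, 0, 0]], [[0, 0, 0], [0, 0, 0]], [[0, 0, 0], [0, 0, 0]], [[0, 0, 0], [0, 0, 0]], [[0, 0, 0], [0, 0, 0]], [[0, 0, 0], [0, 0, 0]], [[0, 0, 0], [0, 0, 0]], [[0, 0, 0], [0, 0, 0]], [[0, 0, 0], [0, 0, 0]], [[0, 0, 0], [0, 0, 0]]], "hand": 1, "squeeze": 35}}

```text
clock: 25.65
eef_pos: [661.0, 43.4, 34.2]
tcp_rot: [1.0, -0.0, 0.0, 0.0]
force: [-1.7, -1.3, 1.6]
gripper_width: 0.709
```

Emit:
{"name": "apply_moves", "arguments": {"moves": [[[0, 0, -0.35], [0, 0, 0]], [[0, 0, -0.7], [0, 0, 0]], [[0, 0, -1], [0, 0, 0]], [[0, 0, -1], [0, 0, 0]], [[0, 0, -0.7], [0, 0, 0]], [[-0.2, 0.4, 0], [0, 0, 0]], [[-0.45, 0.88, 0], [0, 0, 0]], [[-0.45, 0.88, 0], [0, 0, 0]], [[-0.45, 0.88, 0], [0, 0, 0]], [[-0.45, 0.88, 0], [0, 0, 0]], [[-0.45, 0.88, 0], [0, 0, 0]], [[-0.45, 0.88, 0], [0, 0, 0]], [[-0.45, 0.88, 0], [0, 0, 0]], [[-0.45, 0.88, 0], [0, 0, 0]], [[-0.45, 0.88, 0], [0, 0, 0]], [[-0.3, 0.6, 0], [0, 0, 0]], [[-0.2, 0.38, 0], [0, 0, 0]], [[-0.16, 0.3, 0], [0, 0, 0]], [[0, 0, 0], [0, 0, 0]], [[0, 0, 0], [0, 0, 0]]]}}

```text
clock: 27.32
eef_pos: [463.9, -339.8, 183.6]
tcp_rot: [1.0, -0.001, -0.0, -0.001]
force: [-0.9, 0.1, -5.3]
gripper_width: 0.714
```

```bash
python3 - <<'E'
from h import *
s=st(); p=capture("wrist"); save(p,"w7"); W=cloud(p)
z=s["eef_pos"][2]
print("reel top");circ(W,s["eef_pos"][:2],45,z+10,z+26); print("spindle");circ(W,(464.7,-340),20,60,90)
p=capture("side"); save(p,"s7"); 
b=cv2.imread("pics/s7.png")
cv2.imwrite("pics/c7.png",np.hstack([cv2.resize(p["color"][200:400,200:400,::-1],(330,330)),cv2.resize(cv2.imread("pics/w7.png"),(440,330))]))
E
```

```text
t 27.32 pos [ 463.9 -339.8  183.6] yaw(y) -90.09 tilt 0.09 F [-0.9  0.1 -5.3] w 62.1
reel top
11044 z 200.5 mean [ 470.3 -338.6] circ [ 475.5 -339.2] 42.8 mid [ 469.4 -338.8] ext [50.  76.8]
spindle
few 0
```

View pics/c7.png

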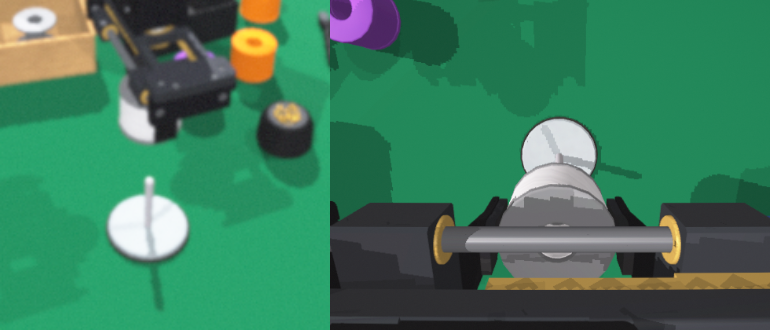

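Emit:
{"name": "apply_moves", "arguments": {"moves": [[[0, 0, 0.8], [0, 0, 0]], [[0, 0, 0.8], [0, 0, 0]], [[0, 0, 0.4], [0, 0, 0]], [[0, 0, 0.15], [0, 0, 0]], [[0, 0, 0], [0, 0, 0]], [[0, 0, 0], [0, 0, 0]]]}}

```text
clock: 27.92
eef_pos: [465.1, -339.9, 98.8]
tcp_rot: [1.0, 0.0, 0.0, 0.0]
force: [0.3, -0.9, -4.1]
gripper_width: 0.71
```

```bash
python3 - <<'E'
from h import *
s=st(); p=capture("side"); p2=capture("wrist"); save(p2,"w8")
cv2.imwrite("pics/c8.png",np.hstack([cv2.resize(p["color"][220:380,220:380,::-1],(330,330)),cv2.resize(p2["color"][180:400,200:420,::-1],(440,440))[:330]]))
E
```

```text
t 27.92 pos [ 465.1 -339.9   98.8] yaw(y) -89.97 tilt 0.05 F [ 0.3 -0.9 -4.1] w 61.8
```

View pics/c8.png

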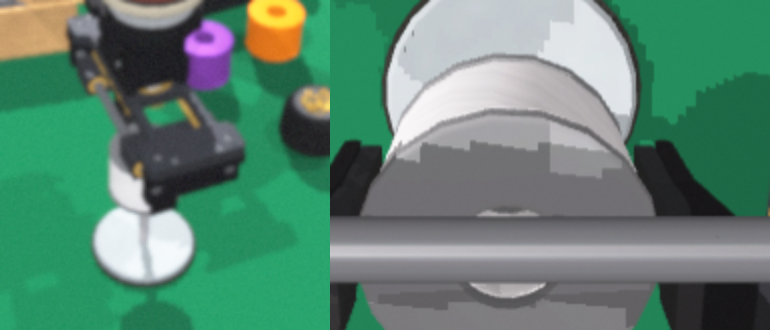

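Emit:
{"name": "apply_moves", "arguments": {"moves": [[[0, 0, 0.4], [0, 0, 0]], [[0, 0, 0.5], [0, 0, 0]], [[0, 0, 0.35], [0, 0, 0]], [[0, 0, 0.15], [0, 0, 0]], [[0, 0, 0.07], [0, 0, 0]], [[0, 0, 0], [0, 0, 0]], [[0, 0, 0], [0, 0, 0]], [[0, 0, 0], [0, 0, 0]]]}}

```text
clock: 28.68
eef_pos: [465.1, -341.1, 40.7]
tcp_rot: [1.0, -0.0, 0.001, 0.001]
force: [-0.8, 0.1, -4.0]
gripper_width: 0.71
```

Emit:
{"name": "apply_moves", "arguments": {"moves": [[[0, 0, 0], [0, 0, 0]], [[0, 0, 0], [0, 0, 0]], [[0, 0, 0], [0, 0, 0]], [[0, 0, 0], [0, 0, 0]], [[0, 0, 0], [0, 0, 0]], [[0, 0, 0], [0, 0, 0]], [[0, 0, -0.5], [0, 0, 0]], [[0, 0, -1], [0, 0, 0]], [[0, 0, -1], [0, 0, 0]], [[0, 0, -1], [0, 0, 0]], [[0, 0, -1], [0, 0, 0]], [[0, 0, -1], [0, 0, 0]], [[0, 0, 0], [0, 0, 0]], [[0, 0, 0], [0, 0, 0]]], "hand": 0}}

```text
clock: 29.85
eef_pos: [465.6, -341.6, 263.1]
tcp_rot: [1.0, -0.0, 0.003, 0.003]
force: [0.1, 0.3, -0.6]
gripper_width: 1.003
```

```bash
python3 - <<'E'
from h import *
s=st(); p=capture("wrist"); save(p,"w9"); W=cloud(p)
print("reel");circ(W,(464.7,-340),40,45,64); print("spindle");circ(W,(464.7,-340),20,66,90)
E
```

```text
t 29.85 pos [ 465.6 -341.6  263.1] yaw(y) -90.04 tilt 0.42 F [ 0.1  0.3 -0.6] w 87.2
reel
2541 z 55.1 mean [ 466.8 -339.6] circ [ 465.9 -339.6] 30.9 mid [ 466.3 -339.4] ext [57.6 57.6]
spindle
83 z 75.9 mean [ 466.2 -340.5] circ [ 465.4 -340.7] 4.5 mid [ 465.6 -340.5] ext [8.3 7.7]
```

Emit:
{"name": "apply_moves", "arguments": {"moves": [[[0, 0, 0], [0, 0, -1]], [[0, 0, 0], [0, 0, -1]], [[0, 0, 0], [0, 0, -1]], [[0, 0, 0], [0, 0, -1]], [[0, 0, 0], [0, 0, -1]], [[0, 0, 0], [0, 0, -1]], [[0, 0, 0], [0, 0, -1]], [[0, 0, 0], [0, 0, -1]], [[0, 0, 0], [0, 0, -1]], [[0, 0, 0], [0, 0, -1]], [[0, 0, 0], [0, 0, -1]], [[0, 0, 0], [0, 0, -1]], [[0, 0, 0], [0, 0, -1]], [[0, 0, 0], [0, 0, -1]], [[0, 0, 0], [0, 0, -1]], [[0, 0, 0], [0, 0, -1]], [[0, 0, 0], [0, 0, -1]], [[0, 0, 0], [0, 0, -1]], [[0, 0, 0], [0, 0, 0]], [[0, 0, 0], [0, 0, 0]]]}}

```text
clock: 31.57
eef_pos: [463.5, -339.5, 256.9]
tcp_rot: [0.708, 0.706, -0.0, -0.002]
force: [-0.1, -0.4, -0.1]
gripper_width: 1.003
```

Emit:
{"name": "apply_moves", "arguments": {"moves": [[[0.5, 0, 0], [0, 0, 0]], [[1, -0.02, 0], [0, 0, 0]], [[1, -0.02, 0], [0, 0, 0]], [[1, -0.02, 0], [0, 0, 0]], [[1, -0.02, 0], [0, 0, 0]], [[1, -0.02, 0], [0, 0, 0]], [[1, -0.02, 0], [0, 0, 0]], [[1, -0.02, 0], [0, 0, 0]], [[1, -0.02, 0], [0, 0, 0]], [[1, -0.02, 0], [0, 0, 0]], [[1, -0.02, 0], [0, 0, 0]], [[1, -0.02, 0], [0, 0, 0]], [[1, -0.02, 0], [0, 0, 0]], [[1, -0.01, 0], [0, 0, 0]], [[1, 0, 0], [0, 0, 0]], [[1, 0, 0], [0, 0, 0]], [[0.25, 0, 0], [0, 0, 0]], [[0, 0, 0], [0, 0, 0]], [[0, 0, 0], [0, 0, 0]], [[0, 0, 0], [0, 0, 0]]]}}

```text
clock: 33.23
eef_pos: [454.5, 288.5, 258.5]
tcp_rot: [0.708, 0.706, -0.001, 0.0]
force: [-0.3, 0.2, -0.0]
gripper_width: 0.996
```

```bash
python3 - <<'E'
from h import *
s=st(); p=capture("wrist"); save(p,"w10"); W=cloud(p)
print("bottle");circ(W,(455,289),25,137,155); print("can");circ(W,(466,373),30,142,160)
E
```

```text
t 33.23 pos [454.5 288.5 258.5] yaw(y) -0.13 tilt 0.09 F [-0.3  0.2 -0. ] w 86.6
bottle
1146 z 145.1 mean [456.6 291.5] circ [456.7 290.6] 14.5 mid [456.5 291. ] ext [26.4 26.9]
can
2885 z 150.2 mean [468.3 375.2] circ [468.3 374.9] 20.4 mid [468.2 374.8] ext [37.6 37.4]
```

Emit:
{"name": "apply_moves", "arguments": {"moves": [[[0, 0, 1], [0, 0, 0]], [[0, 0, 1], [0, 0, 0]], [[0, 0, 0.75], [0, 0, 0]], [[0, 0, 0.31], [0, 0, 0]], [[0, 0, 0], [0, 0, 0]], [[0, 0, 0], [0, 0, 0]], [[0, 0, 0], [0, 0, 0]]]}}

```text
clock: 33.87
eef_pos: [456.4, 290.0, 139.3]
tcp_rot: [0.708, 0.707, 0.002, 0.001]
force: [-0.3, 0.2, 0.6]
gripper_width: 1.001
```

Emit:
{"name": "apply_moves", "arguments": {"moves": [[[0, 0, 0], [0, 0, 0]], [[0, 0, 0], [0, 0, 0]], [[0, 0, 0], [0, 0, 0]], [[0, 0, 0], [0, 0, 0]], [[0, 0, 0], [0, 0, 0]], [[0, 0, 0], [0, 0, 0]], [[0, 0, 0], [0, 0, 0]], [[0, 0, 0], [0, 0, 0]], [[0, 0, 0], [0, 0, 0]], [[0, 0, 0], [0, 0, 0]], [[0, 0, 0], [0, 0, 0]], [[0, 0, 0], [0, 0, 0]], [[0, 0, 0], [0, 0, 0]]], "hand": 1, "squeeze": 25}}

```text
clock: 34.95
eef_pos: [454.7, 289.8, 136.7]
tcp_rot: [0.707, 0.707, 0.0, 0.0]
force: [-0.0, -0.4, -1.4]
gripper_width: 0.33
```

Emit:
{"name": "apply_moves", "arguments": {"moves": [[[0, 0, -0.4], [0, 0, 0]], [[0, 0, -0.8], [0, 0, 0]], [[0, 0, -1], [0, 0, 0]], [[0, 0, -0.8], [0, 0, 0]], [[-0.25, 0.13, 0], [0, 0, 0]], [[-0.5, 0.27, 0], [0, 0, 0]], [[-0.85, 0.455, 0], [0, 0, 0]], [[-0.85, 0.455, 0], [0, 0, 0]], [[-0.85, 0.455, 0], [0, 0, 0]], [[-0.85, 0.455, 0], [0, 0, 0]], [[-0.85, 0.455, 0], [0, 0, 0]], [[-0.85, 0.455, 0], [0, 0, 0]], [[-0.6, 0.32, 0], [0, 0, 0]], [[-0.5, 0.27, 0], [0, 0, 0]], [[-0.15, 0.08, 0], [0, 0, 0]], [[0, 0, 0], [0, 0, 0]], [[0, 0, 0], [0, 0, 0]], [[0, 0, 0], [0, 0, 0]]]}}

```text
clock: 36.45
eef_pos: [605.7, 6.9, 256.3]
tcp_rot: [0.707, 0.707, -0.0, -0.001]
force: [-0.1, 0.8, -1.8]
gripper_width: 0.333
```

Emit:
{"name": "apply_moves", "arguments": {"moves": [[[0, 0, 0.5], [0, 0, 0]], [[0, 0, 1], [0, 0, 0]], [[0, 0, 0.9], [0, 0, 0]], [[0, 0, 0.35], [0, 0, 0]], [[0, 0, 0.15], [0, 0, 0]], [[0, 0, 0.06], [0, 0, 0]], [[0, 0, 0], [0, 0, 0]], [[0, 0, 0], [0, 0, 0]], [[0, 0, 0], [0, 0, 0]], [[0, 0, 0], [0, 0, 0]]]}}

```text
clock: 37.28
eef_pos: [607.1, 5.9, 139.6]
tcp_rot: [0.707, 0.707, 0.001, 0.001]
force: [-0.5, -0.3, -1.9]
gripper_width: 0.333
```

Emit:
{"name": "apply_moves", "arguments": {"moves": [[[0, 0, 0], [0, 0, 0]], [[0, 0, 0], [0, 0, 0]], [[0, 0, 0], [0, 0, 0]], [[0, 0, 0], [0, 0, 0]], [[0, 0, 0], [0, 0, 0]], [[0, 0, 0], [0, 0, 0]], [[0, 0, 0], [0, 0, 0]], [[0, 0, -0.4], [0, 0, 0]], [[0, 0, -0.6], [0, 0, 0]], [[0, 0, -1], [0, 0, 0]], [[0, 0, -1], [0, 0, 0]], [[0, 0, 0], [0, 0, 0]], [[0, 0, 0], [0, 0, 0]]], "hand": 0}}

```text
clock: 38.37
eef_pos: [608.4, 5.5, 262.4]
tcp_rot: [0.707, 0.707, 0.002, 0.003]
force: [-0.0, -0.5, -0.8]
gripper_width: 0.995
```

```bash
python3 - <<'E'
from h import *
s=st(); p=capture("wrist"); save(p,"w11"); W=cloud(p)
print("bottle"); circ(W,(606,5),28,138,155)
E
```

```text
t 38.37 pos [608.4   5.5 262.4] yaw(y) -0.04 tilt 0.42 F [-0.  -0.5 -0.8] w 86.5
bottle
1124 z 146.1 mean [608.7   7.5] circ [608.6   6.8] 14.5 mid [608.7   7. ] ext [26.  26.8]
```

Emit:
{"name": "apply_moves", "arguments": {"moves": [[[0.5, -0.19, 0], [0, 0, 0]], [[0.9, -0.34, 0], [0, 0, 0]], [[0.9, -0.34, 0], [0, 0, 0]], [[0.9, -0.34, 0], [0, 0, 0]], [[0.9, -0.34, 0], [0, 0, 0]], [[0.9, -0.34, 0], [0, 0, 0]], [[0.9, -0.34, 0], [0, 0, 0]], [[0.9, -0.34, 0], [0, 0, 0]], [[0.9, -0.34, 0], [0, 0, 0]], [[0.9, -0.34, 0], [0, 0, 0]], [[0.6, -0.27, 0], [0, 0, 0]], [[0, 0, 0], [0, 0, 0]], [[0, 0, 0], [0, 0, 0]], [[0, 0, 0], [0, 0, 0]]]}}

```text
clock: 39.58
eef_pos: [465.3, 373.0, 256.4]
tcp_rot: [0.707, 0.707, -0.002, -0.0]
force: [-0.1, -0.0, 0.1]
gripper_width: 1.0
```

Emit:
{"name": "apply_moves", "arguments": {"moves": [[[0, 0, 1], [0, 0, 0]], [[0, 0, 1], [0, 0, 0]], [[0, 0, 0.75], [0, 0, 0]], [[0, 0, 0.29], [0, 0, 0]], [[0, 0, 0], [0, 0, 0]], [[0, 0, 0], [0, 0, 0]], [[0, 0, 0], [0, 0, 0]]]}}

```text
clock: 40.17
eef_pos: [467.6, 374.2, 139.3]
tcp_rot: [0.708, 0.707, 0.002, 0.0]
force: [0.7, 0.4, 0.9]
gripper_width: 0.999
```

Emit:
{"name": "apply_moves", "arguments": {"moves": [[[0, 0, 0], [0, 0, 0]], [[0, 0, 0], [0, 0, 0]], [[0, 0, 0], [0, 0, 0]], [[0, 0, 0], [0, 0, 0]], [[0, 0, 0], [0, 0, 0]], [[0, 0, 0], [0, 0, 0]], [[0, 0, 0], [0, 0, 0]], [[0, 0, 0], [0, 0, 0]], [[0, 0, 0], [0, 0, 0]], [[0, 0, 0], [0, 0, 0]], [[0, 0, 0], [0, 0, 0]]], "hand": 1, "squeeze": 25}}

```text
clock: 41.08
eef_pos: [466.0, 373.8, 136.8]
tcp_rot: [0.707, 0.707, 0.0, 0.0]
force: [0.3, -0.4, 0.3]
gripper_width: 0.477
```

Emit:
{"name": "apply_moves", "arguments": {"moves": [[[0, 0, -0.4], [0, 0, 0]], [[0, 0, -0.8], [0, 0, 0]], [[0, 0, -1], [0, 0, 0]], [[0, 0, -0.8], [0, 0, 0]], [[-0.25, 0.11, 0], [0, 0, 0]], [[-0.5, 0.22, 0], [0, 0, 0]], [[-0.85, 0.38, 0], [0, 0, 0]], [[-0.85, 0.38, 0], [0, 0, 0]], [[-0.85, 0.38, 0], [0, 0, 0]], [[-0.85, 0.38, 0], [0, 0, 0]], [[-0.85, 0.38, 0], [0, 0, 0]], [[-0.85, 0.38, 0], [0, 0, 0]], [[-0.85, 0.38, 0], [0, 0, 0]], [[-0.5, 0.22, 0], [0, 0, 0]], [[-0.3, 0.13, 0], [0, 0, 0]], [[-0.15, 0.06, 0], [0, 0, 0]], [[0, 0, 0], [0, 0, 0]], [[0, 0, 0], [0, 0, 0]], [[0, 0, 0], [0, 0, 0]]]}}

```text
clock: 42.67
eef_pos: [601.0, 69.3, 256.4]
tcp_rot: [0.707, 0.707, -0.0, -0.001]
force: [-0.4, -0.2, -3.4]
gripper_width: 0.482
```

Emit:
{"name": "apply_moves", "arguments": {"moves": [[[0, 0, 0.5], [0, 0, 0]], [[0, 0, 1], [0, 0, 0]], [[0, 0, 0.9], [0, 0, 0]], [[0, 0, 0.35], [0, 0, 0]], [[0, 0, 0.15], [0, 0, 0]], [[0, 0, 0.07], [0, 0, 0]], [[0, 0, 0], [0, 0, 0]], [[0, 0, 0], [0, 0, 0]], [[0, 0, 0], [0, 0, 0]], [[0, 0, 0], [0, 0, 0]]]}}

```text
clock: 43.5
eef_pos: [602.5, 67.9, 139.3]
tcp_rot: [0.707, 0.707, 0.001, 0.001]
force: [0.1, -0.9, -2.5]
gripper_width: 0.48
```

Emit:
{"name": "apply_moves", "arguments": {"moves": [[[0, 0, 0], [0, 0, 0]], [[0, 0, 0], [0, 0, 0]], [[0, 0, 0], [0, 0, 0]], [[0, 0, 0], [0, 0, 0]], [[0, 0, 0], [0, 0, 0]], [[0, 0, 0], [0, 0, 0]], [[0, 0, 0], [0, 0, 0]], [[0, 0, -0.4], [0, 0, 0]], [[0, 0, -0.6], [0, 0, 0]], [[0, 0, -1], [0, 0, 0]], [[0, 0, -1], [0, 0, 0]], [[0, 0, 0], [0, 0, 0]], [[0, 0, 0], [0, 0, 0]]], "hand": 0}}

```text
clock: 44.58
eef_pos: [603.7, 67.7, 262.0]
tcp_rot: [0.707, 0.707, 0.003, 0.003]
force: [-0.8, -0.5, -1.1]
gripper_width: 0.999
```

Emit:
{"name": "apply_moves", "arguments": {"moves": [[[0.8, -0.4, 0], [0, 0, 0]], [[0.8, -0.4, 0], [0, 0, 0]], [[0.8, -0.4, 0], [0, 0, 0]], [[0.8, -0.4, 0], [0, 0, 0]], [[0.8, -0.4, 0], [0, 0, 0]], [[0.8, -0.4, 0], [0, 0, 0]], [[0.8, -0.4, 0], [0, 0, 0]], [[0.8, -0.4, 0], [0, 0, 0]], [[0.8, -0.4, 0], [0, 0, 0]], [[0.8, -0.4, 0], [0, 0, 0]], [[0, 0, 0], [0, 0, 0]], [[0, 0, 0], [0, 0, 0]], [[0, 0, 0], [0, 0, 0]], [[0, 0, 0], [0, 0, 0]]]}}

```text
clock: 45.75
eef_pos: [442.1, 386.6, 256.9]
tcp_rot: [0.708, 0.707, -0.001, 0.0]
force: [0.1, 0.0, 0.3]
gripper_width: 0.998
```

```bash
python3 - <<'E'
from h import *
st(); p=capture("top"); save(p,"t12"); W=cloud(p)
for n,a in [("can",((601,66),35,138,160)),("bottle",((605,4),35,130,160)),("reel",((464,-341),45,50,62)),("empty",((436,29),50,44,62))]: print(n); circ(W,*a)
q=capture("side"); cv2.imwrite("pics/c12.png",np.hstack([cv2.resize(p["color"][80:350,60:500,::-1],(440,270)),cv2.resize(q["color"][130:370,150:420,::-1],(304,270))]))
E
```

```text
t 45.75 pos [442.1 386.6 256.9] yaw(y) -0.1 tilt 0.1 F [0.1 0.  0.3] w 86.8
can
360 z 152.3 mean [601.5  66.9] circ [602.6  67.4] 20.5 mid [602.3  66.6] ext [38.2 38.5]
bottle
189 z 146.9 mean [605.8   4.7] circ [606.8   4.5] 14.9 mid [606.6   4.4] ext [26.8 27.4]
reel
567 z 56.2 mean [ 464.7 -340. ] circ [ 464.2 -340.6] 31.9 mid [ 464.5 -339.9] ext [56.8 58.7]
empty
603 z 52.6 mean [437.3  26.8] circ [437.6  26.7] 31.1 mid [436.7  26.8] ext [58.5 58.8]
```

View pics/c12.png

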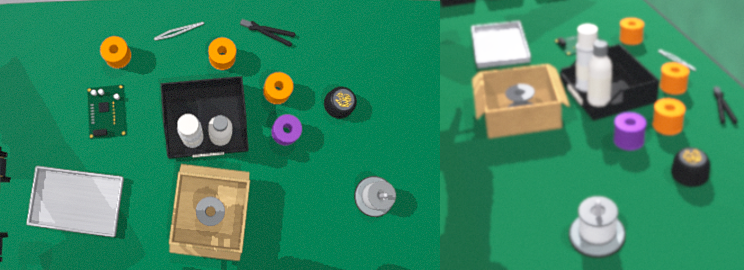

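```bash
python3 -c "
from station import ctrl
print(ctrl.hand_in())"
```

```text
the job is handed in; nothing more can be done
None
```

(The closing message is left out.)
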